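# Tip the parts crate back onto its base and push it home against the bench rail

### The arm

A 6-joint arm with a two-finger parallel gripper is mounted at the origin on the work surface. World frame = base frame: x ahead of the robot, y to its left, z up, the work surface at z = 0. Lengths are in m, angles in rad, forces in N, time in s.
With the tool pointing down it reaches from about 0.425 to 1.125 m from the base axis. Payload 14.9 kg.
Tool frame: the origin (TCP) lies at the very end of the fingers, on their centre line; the grasp point (between the pads) lies 19 mm behind it; x points along the fingers, y is the direction in which the jaws open and shut, and the axes are right-handed (so a half turn about x gives the same grasp; the last joint's range is limited). The gripper opens to 91 mm and grips with 3 to 60 N. Pads are 32 mm wide; open, the fingers measure 118 mm over their backs; the gripper's body (76 mm by 178 mm) begins 60 mm behind the grasp point.
Start: joints at [1.124, 0.379, 1.734, -0, 1.028, -0.033], TCP at [0.281, 0.641, 0.214] pointing down, gripper open.
Joint ranges: [-2.77, 2.77], [-0.74, 2.19], [0, 2.66], [-1.06, 4.2], [0.31, 2.87], [-3.08, 3.08]. Speed limits (rad/s): [1.89, 1.89, 2.39, 3.14, 3.14, 3.14].

### API

Orientations are given as [roll, pitch, yaw] about the fixed x, y, z axes, in that order (R = Rz(yaw) Ry(pitch) Rx(roll)).
In Python, from station import get_obs, snapshot, calibration, sign_off gives the robot as it stands.
- The arm moves only by the tool move_arm, never from a script. Its argument "series" is a list of rows, each a list of 5 numbers: the opening, from 0 (shut) to 1 (fully open), then the shift along the tool's x, y, z as a fraction of full scale, then the turn about the tool's x as a fraction of full scale. A call has 1 to 10 rows; each row shifts and turns the commanded pose from where the row before left it, along the tool's axes as they then stand; what a row does not reach is not made up. Full scale, the value 1, is 0.15 m for a shift and 30 degrees for a turn. A row lasts 1/8 s, in which the tool goes at most 62.5 mm and 10.7 degrees, less where a joint would pass 70% of its speed; a pose out of reach is approached as far as the arm can. A call with a number of a shift or a turn outside -1 to 1 is refused whole. A call with a gripper value outside its range is refused whole. The fingers move at their own pace and stop on an object; "newtons" is the grip in N (left out, the last holds). Time passes only in rows, so rows that do not move let the fingers close. It gives the time, the measured TCP pose, the force and the opening at its end, in the units of the state.
- get_obs(): the state, without advancing time (a new reading comes with each control period).
- snapshot(name): name is "side" or "top" or "wrist"; returns the picture (384x512x3 uint8, red, green, blue); there is no depth.
- calibration(name): a dict with "K" (3x3 intrinsics, pixels), "dist" ([k1, k2, p1, p2, k3] as OpenCV has them; the pictures are not rectified), "world_to_cam" (4x4, takes a point from world to camera coordinates). Camera axes: x right, y up, looking along -z (the intrinsics and any distortion apply to the point x, -y, -z); pixel columns grow to the right and rows downward; lengths in m; the calibration is good to about 2 mm. A picture is of the moment at which its call begins: read the wrist's pose just before it. calibration takes no time and is no camera call; for the wrist camera it gives the pose at the moment of the call.
- sign_off(): hands the job in, once; it reports no verdict.
The state is a dict: "time": time; "q": joint angles; "joint_vel": joint speeds; "joint_efforts": joint torques, N m; "position": TCP position; "eef_rot": TCP orientation; "ft_force": force on the tool from outside, world axes, zero at the start; "torque": the same for the moment, N m; "grip_width": finger opening in m.
Only numpy, scipy, OpenCV 4.12 (cv2) and the standard library are available. Lean on these libraries where they do the work, as an engineer would, in place of code of your own. Each camera call takes 0.05 s, during which the arm holds its last target. There are 200 camera calls.

### The job

The small parts crate has been left standing on its end: push its upper end over so that it tips down onto its base with the open mouth up, then slide it along the bench by pushing until its leading end sits flush against the steel rail. Only push it with the fingers: do not grasp it or lift it off the bench. Leave the second crate, the pipe nipple, the tee and the can where they are.

Things in the scene. Friction and masses are not known exactly. Their poses are not given: they have to be found in the camera images.
- crate: Crate to tip: yellow slotted plastic, 0.25-0.5 kg, 5 mm walls. As it stands: 120 mm wide (x), 90 deep (y), 160 tall (z). Origin: centre of the end it stands on; z runs to its upper end. y points out through its closed floor (the face at y = +45 mm; mouth at y = -45) and, within 0.15 rad, towards the rail. Tipped rightly, it is 90 mm high, y points straight down and z level to the rail.
- top_edge (a point): Middle of the crate's top edge on the mouth side (crate frame 0, -45, 160 mm). Pushing this edge level along the crate's y from the mouth side tips it; past about 25 degrees it falls onto its floor by itself. It is the edge of a 5 mm wall: below it the mouth is open, 110 mm wide inside.
- heel (a point): Middle of the crate's lower floor edge (crate frame 0, 45, 0 mm): the edge it pivots about while tipping, on the bench (z about 0) throughout. Once tipped it is the middle of the lower edge of the 120 mm wide, 90 mm high end that faces away from the rail, the end to push on.
- lead_a (a point): One leading lower corner of the crate once it is tipped (crate frame -60, 45, 160 mm); at the start it is up at the top end. Both leading corners must come to the rail's face.
- lead_b (a point): The other leading lower corner (crate frame 60, 45, 160 mm). A crooked crate is squared most easily before it meets the rail, by pushing its lagging side (35 mm off the middle, it turns very roughly 0.07 rad per 10 mm pushed); once a corner bears on the rail, friction at the finger can jam it.
- rail: Fixed steel angle rail, 410 mm long (its x), 30 mm high. Origin on the bench at the middle of its working face, which is the plane y = 0 of its frame and looks along -y towards the crates; the metal lies from y = 0 to 35 mm. Tipped, the crate lies about 50 to 110 mm short of the face and is slid straight on to it, beside the second crate.
- crate2: A second crate of the same make already on its base against the rail, to be left alone: 120 mm along its x, 160 mm along its y, 90 mm high. Origin: centre of its underside.
- nipple: Short steel pipe standing on end beyond the rail, to be left alone: 42 mm across, 80 mm tall. Origin: centre of its underside.
- tee: Steel pipe tee lying flat beyond the rail, to be left alone: 84 mm along its x, branch reaching 42 mm along its y, 42 mm high. Origin on the bench under the crossing.
- can: Closed tin can standing beyond the rail, to be left alone: 54 mm across, 120 mm tall. Origin: centre of its underside.
Things that resemble listed ones, but are neither listed nor needed, are in the scene too. What is shaped like the crate but turquoise is not meant.

How it is judged:
On the way, in this order (a step that is already met when the one before it is completed fails the run):
1. the crate is tipped down onto its base, mouth up (angle between crate's own y axis and vertical above 3.05 rad and height (world z) of heel below 0.01 m), for 0.2 s.
2. the crate's leading end is flush against the rail (all of step 1 and y of each of lead_a, lead_b in the frame of rail above -0.008 m), for 0.2 s.
At the end, for the whole second after the job is handed in: The crate rests on its base with the mouth up (within 5 degrees), both leading lower corners within 8 mm of the rail's face and within the rail's length, at rest; the second crate, nipple, tee and can within 15 mm of where they were and not tipped (all of step 2 and x of lead_a in the frame of rail above -0.205 m and x of lead_b in the frame of rail below 0.205 m and linear speed of crate below 0.01 m/s and angular speed of crate below 0.1 rad/s and distance of each of crate2, nipple, tee, can from where it was at the start of the episode below 0.015 m and angle between each of crate2, nipple, tee, can's own z axis and vertical below 0.15 rad); the robot touches nothing.
It fails at once if the crate was lifted off the bench (height (world z) of heel above 0.02 m).
It fails at once if a bystander was disturbed (distance of any of crate2, nipple, tee, can from where it was at the start of the episode above 0.03 m).
It also fails if it takes over 61 s, if anything falls off the work surface, if the arm or the gripper's body presses on something with over 40 N, if the wrist force passes 120 N, or if a joint passes its speed limit or range.

## Working session

There is one attempt and no reset: what is moved stays moved. The work goes in short steps, Python scripts to look and compute and a tool call to move; the robot and the scene stay as the last step left them, time stands still between calls to the robot, and variables do not carry over. Pictures are saved under pics/ and viewed, about 8 in all and at most 12, crops included, and the job is handed in when it is done.

Besides the shell and the picture viewer there is one more tool, called after "Call:" as name([rows], argument=value, ...), one row to a line, values as JSON. move_arm: Moves the arm, as the interface text tells. Its arguments: {"type":"object","properties":{"series":{"type":"array","items":{"type":"array","items":{"type":"number"}}},"newtons":{"type":"number"}},"required":["series"]}

```bash
mkdir -p pics
cat > h.py <<'E'
import numpy as np, cv2
from station import *
def proj(name,P,c=None):
    c=c or calibration(name); W=np.array(c["world_to_cam"]); P=np.atleast_2d(P).astype(float)
    p=P@W[:3,:3].T+W[:3,3]; p=p*[1,-1,-1]
    return cv2.projectPoints(p,np.zeros(3),np.zeros(3),np.array(c["K"]),np.array(c["dist"]))[0][:,0]
def ray(name,uv,c=None):
    c=c or calibration(name); W=np.array(c["world_to_cam"]); R=W[:3,:3]
    u=cv2.undistortPoints(np.array(uv,float).reshape(-1,1,2),np.array(c["K"]),np.array(c["dist"]))[:,0]
    d=np.c_[u[:,0],-u[:,1],-np.ones(len(u))]@R
    return -R.T@W[:3,3],d
def onz(name,uv,z,c=None):
    o,d=ray(name,uv,c); return o+d*((z-o[2])/d[:,2])[:,None]
def snap(name,f):
    im=snapshot(name); cv2.imwrite(f"pics/{f}.png",cv2.cvtColor(im,cv2.COLOR_RGB2BGR)); return im
E
python3 - <<'E'
from h import *
print(get_obs())
a=snap("top","top0"); b=snap("side","side0")
for n in("top","side"):
    c=calibration(n);W=np.array(c["world_to_cam"]);print(n,-W[:3,:3].T@W[:3,3],W[:3,:3].round(2).tolist())
E
```

```text
{'time': 0.0, 'q': array([ 1.12371141e+00,  3.79410665e-01,  1.73476410e+00,  1.16080054e-05,
        1.02849376e+00, -3.33257106e-02]), 'joint_vel': array([ 0.00129199,  0.00045932,  0.00097911, -0.00147728, -0.00078794,
       -0.00087448]), 'joint_efforts': array([-6.03244698e-03, -7.63705301e+01, -4.34350204e+01,  6.48005074e-02,
        4.24918765e-02, -3.44716648e-05]), 'position': array([0.2812901 , 0.64057427, 0.21329504]), 'eef_rot': array([-1.61335714,  1.56972041, -2.02712233]), 'ft_force': array([-0.2836036 ,  0.35700977,  0.16932205]), 'torque': array([0.05480431, 0.00329546, 0.01944296]), 'grip_width': 0.09100989096973888}
top [0.53306032 0.01187812 0.98587738] [[-0.0, -1.0, -0.0], [1.0, -0.0, 0.09], [-0.09, -0.0, 1.0]]
side [ 0.16830696 -0.55491617  0.66669035] [[0.78, -0.63, -0.02], [0.41, 0.48, 0.78], [-0.48, -0.61, 0.63]]
```

View pics/top0.png

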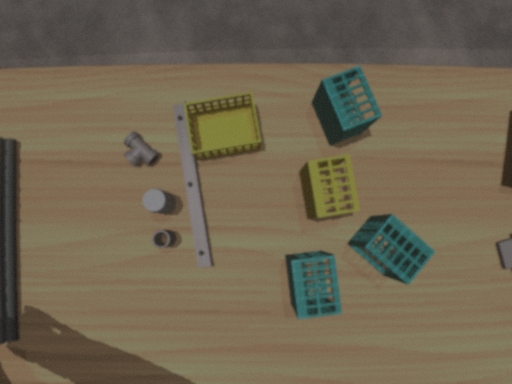

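View pics/side0.png

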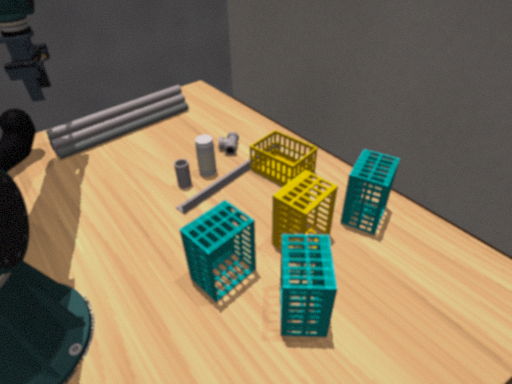

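The top view shows the rail at the left (180,105)–(205,265). The candidates are the standing yellow crate (330,188), the yellow crate2 lying on its base at the rail (225,127), and turquoise crates at (345,105), (390,247) and (315,285). I choose the standing yellow one and will check it in a crop.

Run:
```python
import cv2
a=cv2.imread("pics/top0.png")[90:280,165:415]
cv2.imwrite("pics/c1.png",cv2.resize(a,None,fx=3.2,fy=3.2,interpolation=cv2.INTER_CUBIC)[:600])
b=cv2.imread("pics/side0.png")[130:290,170:400]
cv2.imwrite("pics/c2.png",cv2.resize(b,None,fx=3.4,fy=3.4,interpolation=cv2.INTER_CUBIC))
```

```text
(no output)
```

View pics/c1.png

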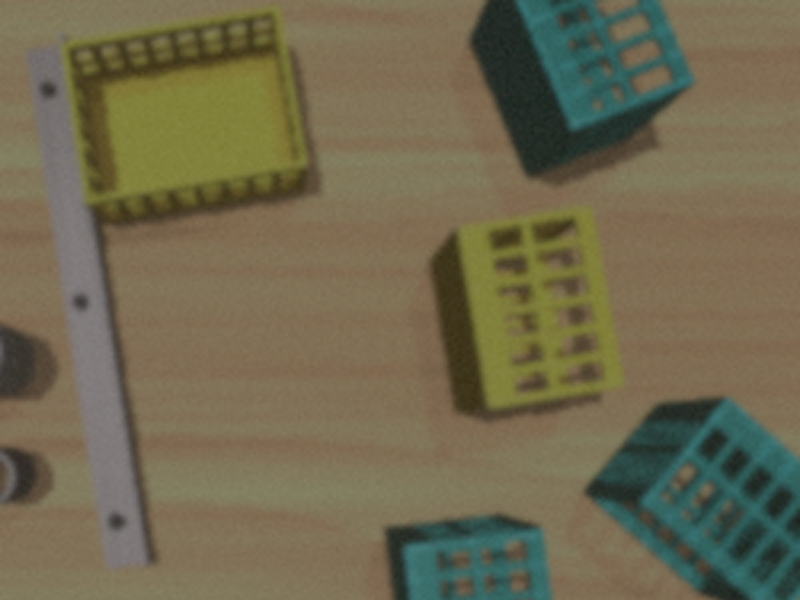

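View pics/c2.png

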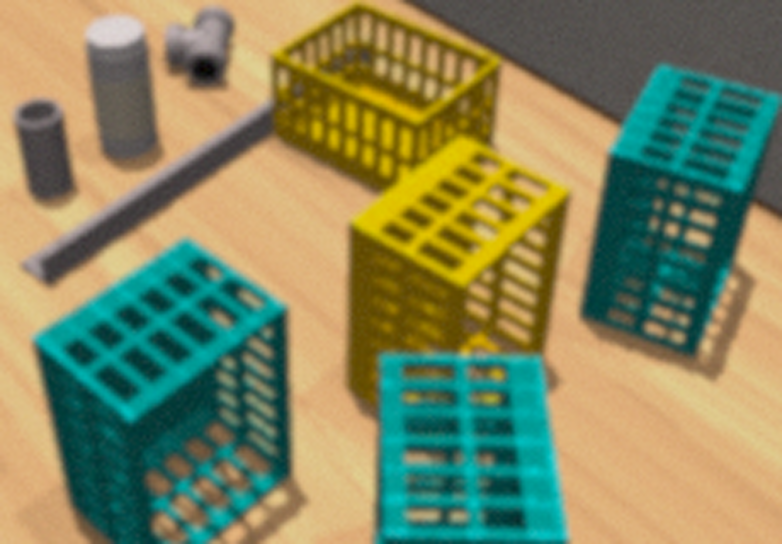

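```bash
cat > m.py <<'E'
from h import *
f=lambda L:np.array(L)/3.2+[165,90]-0.34
T=onz("top",f([(460,228),(592,207),(620,387),(487,411)]),.16)
R=onz("top",f([(62,45),(153,560)]),.03)
C2=onz("top",f([(65,42),(280,10),(305,165),(92,205)]),.09)
print(T.round(4),[np.linalg.norm(T[i]-T[i-1]).round(4) for i in range(4)])
print(R.round(4),np.linalg.norm(R[0]-R[1]));print(C2.round(4),[np.linalg.norm(C2[i]-C2[i-1]).round(4) for i in range(4)])
S=onz("side",np.array([(350,222),(468,138),(570,190),(463,283)])/3.4+[170,130]-.35,.16);print("side",S.round(4))
SR=onz("side",np.array([(48,270)])/3.4+[170,130]-.35,.03);print(SR)
c=T.mean(0);ang=lambda v:np.arctan2(v[1],v[0])
yc=(T[0]-T[1])+(T[3]-T[2]);xc=(T[0]-T[3])+(T[1]-T[2])
rx=R[0]-R[1]
print("centre",c,"yaw of y",ang(yc),"from x",ang(xc),"rail x",ang(rx))
E
python3 m.py
```

```text
[[ 0.6684 -0.1042  0.16  ]
 [ 0.6824 -0.1913  0.16  ]
 [ 0.5645 -0.2068  0.16  ]
 [ 0.5493 -0.12    0.16  ]] [np.float64(0.1201), np.float64(0.0882), np.float64(0.1189), np.float64(0.0881)]
[[0.8325 0.1805 0.03  ]
 [0.4423 0.1074 0.03  ]] 0.3969876656296267
[[ 0.8159  0.1678  0.09  ]
 [ 0.8389  0.013   0.09  ]
 [ 0.7251 -0.0046  0.09  ]
 [ 0.6968  0.1464  0.09  ]] [np.float64(0.1211), np.float64(0.1565), np.float64(0.1151), np.float64(0.1537)]
side [[ 0.5517 -0.1209  0.16  ]
 [ 0.6721 -0.1066  0.16  ]
 [ 0.683  -0.1893  0.16  ]
 [ 0.5673 -0.2065  0.16  ]]
[[0.4350715  0.09725147 0.03      ]]
centre [ 0.6161264  -0.15558756  0.16      ] yaw of y 1.7369694418126556 from x 0.1313388660025273 rail x 0.18506683901133236
```

The crop confirms the choice: the standing yellow crate has its closed dark floor facing the rail (left) and its mouth to the right. Its top corners measure 120 x 88 mm, and the side view agrees to 3 mm. Next I work out the approach moves.

```bash
cat > go.py <<'E'
from h import *
from scipy.spatial.transform import Rotation as Ro
def plan(target,yaw):  # yaw: world yaw of push direction; tool y is put square to it
    o=get_obs();R=Ro.from_euler("xyz",o["eef_rot"]).as_matrix()
    d=R.T@(np.array(target)-o["position"])
    n=np.array([-np.sin(yaw),np.cos(yaw),0]); 
    yt=min([n,-n],key=lambda v:-v@R[:,1])
    turn=np.arctan2(yt@R[:,2],yt@R[:,1])
    print("t",o["time"],"pos",o["position"].round(4),"F",o["ft_force"].round(1),"toolY",R[:,1].round(3),"toolZ",R[:,2].round(3),"toolX",R[:,0].round(3))
    print("shift fraction",(d/.15).round(3),"turn frac",np.degrees(turn)/30,"deg",np.degrees(turn)); return R
E
python3 - <<'E'
from go import *
u=np.array([-.145,.989,0])
plan(np.array([.6225,-.2001,.14])-.05*u,1.716)
print(np.array([.6225,-.2001,.14])-.05*u)
E
```

```text
t 0.1 pos [0.2813 0.6406 0.2134] F [-0.7  0.4 -0.6] toolY [ 0.402  0.916 -0.001] toolZ [ 0.916 -0.402  0.   ] toolX [-0.    -0.001 -1.   ]
shift fraction [ 0.493 -4.499  4.513] turn frac 1.932360674155737 deg 57.97082022467211
[ 0.62975 -0.24955  0.14   ]
```

Call:
move_arm([
  [0.5, -0.1, 0, 0, 0.322],
  [0.5, -0.1, 0, 0, 0.322],
  [0.5, -0.1, 0, 0, 0.322],
  [0.5, -0.1, 0, 0, 0.322],
  [0.5, 0, 0, 0, 0.322],
  [0.5, 0, 0, 0, 0.322],
  [0.5, 0, 0.09, 0.38, 0],
  [0.5, 0, 0.09, 0.38, 0],
  [0.5, 0, 0.09, 0.38, 0],
  [0.5, 0, 0.09, 0.38, 0],
])

```text
time: 1.35
position: [0.3682, 0.4213, 0.2737]
eef_rot: [-0.698, 1.571, -2.123]
ft_force: [2.0, -0.4, -0.4]
grip_width: 0.0458
```

Call:
move_arm([
  [0.5, 0, 0.09, 0.38, 0],
  [0.5, 0, 0.09, 0.38, 0],
  [0.5, 0, 0.09, 0.38, 0],
  [0.5, 0, 0.09, 0.38, 0],
  [0.5, 0, 0.09, 0.38, 0],
  [0.5, 0, 0.09, 0.38, 0],
  [0.5, 0, 0.09, 0.38, 0],
  [0.5, 0, 0.09, 0.38, 0],
  [0.5, 0, 0.09, 0.38, 0],
  [0.5, 0, 0.09, 0.38, 0],
])

```text
time: 2.6
position: [0.5844, -0.1233, 0.2738]
eef_rot: [-2.342, 1.571, 2.516]
ft_force: [0.7, 0.6, -0.3]
grip_width: 0.0455
```

```bash
python3 -c "
from go import *
plan([.6297,-.2495,.14],1.716)"
```

```text
t 2.6 pos [ 0.5844 -0.1233  0.2738] F [ 0.7  0.6 -0.3] toolY [ 0.989  0.145 -0.   ] toolZ [ 0.145 -0.989 -0.   ] toolX [-0.  0. -1.]
shift fraction [0.892 0.177 0.877] turn frac -0.00010821306845225176 deg -0.003246392053567553
```

Call:
move_arm([
  [0.5, 0, 0.06, 0.3, 0],
  [0.5, 0, 0.06, 0.3, 0],
  [0.5, 0, 0.057, 0.277, 0],
  [0.5, 0, 0, 0, 0],
  [0.5, 0.3, 0, 0, 0],
  [0.5, 0.3, 0, 0, 0],
  [0.5, 0.29, 0, 0, 0],
  [0.5, 0, 0, 0, 0],
  [0.5, 0, 0, 0, 0],
])

```text
time: 3.72
position: [0.6301, -0.2475, 0.1421]
eef_rot: [1.044, 1.569, -0.382]
ft_force: [-0.5, -0.1, 0.4]
grip_width: 0.0455
```

```bash
python3 -c "
from go import *
plan([.6225,-.2001,.14],1.716)
a=snap('top','t1');b=snap('side','s1')
import numpy as np,cv2
f=lambda i,y,x:cv2.resize(i[y:y+190,x:x+190],(400,400))
cv2.imwrite('pics/p1.png',cv2.cvtColor(np.hstack([f(a,90,240),f(b,110,210)]),cv2.COLOR_RGB2BGR))"
```

```text
t 3.725 pos [ 0.6301 -0.2475  0.1421] F [-0.5 -0.1  0.4] toolY [0.989 0.145 0.001] toolZ [ 0.145 -0.989  0.001] toolX [ 0.001 -0.001 -1.   ]
shift fraction [ 0.014 -0.004 -0.32 ] turn frac 0.0009750171966445678 deg 0.029250515899337033
```

View pics/p1.png

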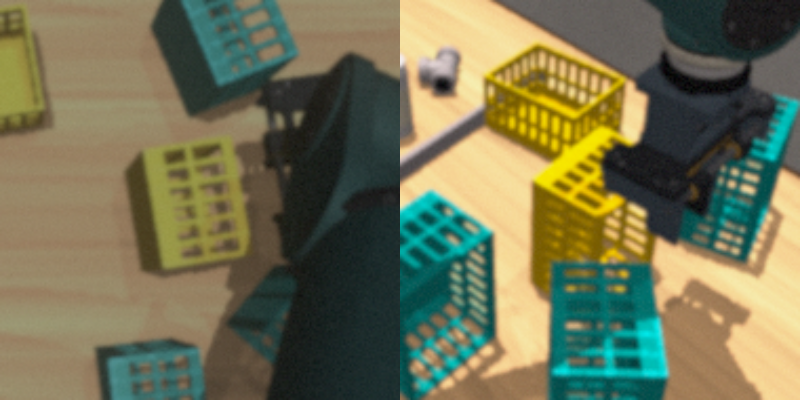

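The picture shows the fingers behind the mouth side at about (275,145) on the left panel, with the crate unmoved at (195,200). I start the push.

Call:
move_arm([
  [0.5, 0, 0, -0.2, 0],
  [0.5, 0, 0, -0.06, 0],
  [0.5, 0, 0, -0.06, 0],
  [0.5, 0, 0, -0.06, 0],
  [0.5, 0, 0, -0.06, 0],
  [0.5, 0, 0, -0.06, 0],
  [0.5, 0, 0, 0, 0],
])

```text
time: 4.7
position: [0.6184, -0.1728, 0.1403]
eef_rot: [-2.186, 1.57, 2.672]
ft_force: [0.4, 0.5, -0.3]
grip_width: 0.0454
```

```bash
python3 -c "
from go import *
a=snap('top','t2');b=snap('side','s2')
f=lambda i,y,x:cv2.resize(i[y:y+190,x:x+190],(400,400))
cv2.imwrite('pics/p2.png',cv2.cvtColor(np.hstack([f(a,90,240),f(b,110,210)]),cv2.COLOR_RGB2BGR))"
```

```text
(no output)
```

View pics/p2.png

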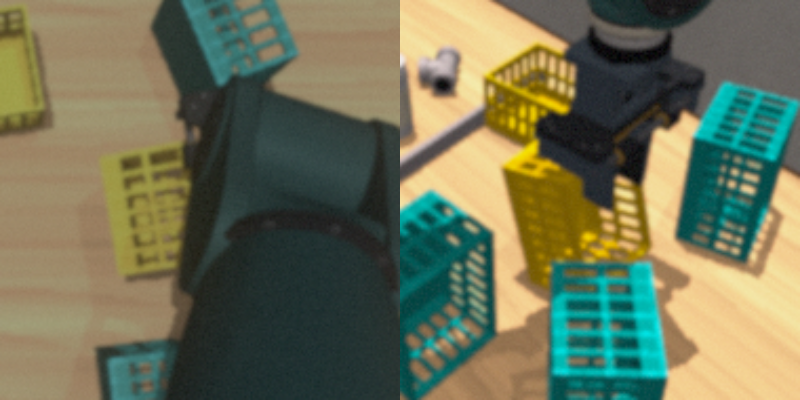

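The crate is tilting cleanly, about 15° (its top has moved left to about x=150 in the left panel). I keep pushing.

Call:
move_arm([
  [0.5, 0, 0, -0.06, 0],
  [0.5, 0, 0, -0.06, 0],
  [0.5, 0, 0, -0.06, 0],
  [0.5, 0, 0, -0.06, 0],
  [0.5, 0, 0, 0, 0],
  [0.5, 0, 0, 0, 0],
  [0.5, 0, 0, 0, 0],
  [0.5, 0, 0, 0, 0],
])

```text
time: 5.8
position: [0.6133, -0.138, 0.1404]
eef_rot: [-1.666, 1.571, -3.092]
ft_force: [0.2, -0.4, 0.1]
grip_width: 0.0458
```

```bash
python3 -c "
from go import *
a=snap('top','t3');b=snap('side','s3')
f=lambda i,y,x:cv2.resize(i[y:y+190,x:x+190],(400,400))
cv2.imwrite('pics/p3.png',cv2.cvtColor(np.hstack([f(a,90,170),f(b,110,210)]),cv2.COLOR_RGB2BGR))"
```

```text
(no output)
```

View pics/p3.png

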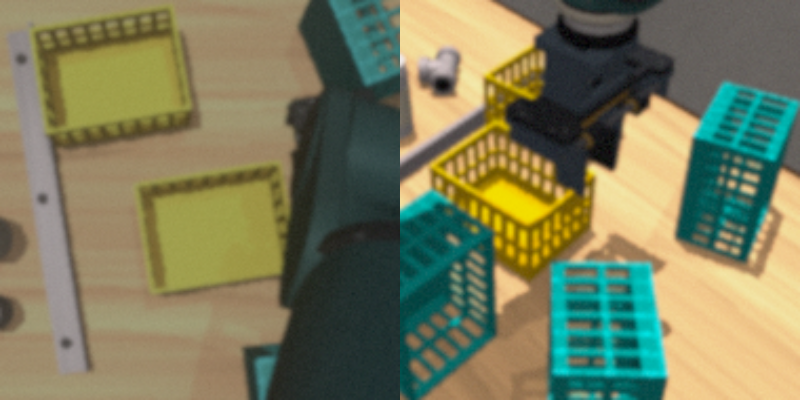

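The crate is down with its mouth up; the leading rim corners are at panel pixels (137,187) and (156,293). I measure it and plan the move behind it.

Run:
```python
from go import *
f=lambda L:np.array(L)/2.105+[170,90]-.25
L=onz("top",f([(137,187),(156,293),(278,163)]),.09);print(L.round(4),np.linalg.norm(L[0]-L[1]),np.linalg.norm(L[0]-L[2]))
v=L[0]-L[1];w=L[0]-L[2];print("yaws",np.arctan2(v[1],v[0]),np.arctan2(w[1],w[0])-np.pi/2)
R=np.array([[.8325,.1805],[.4423,.1074]]);e=(R[0]-R[1])/np.linalg.norm(R[0]-R[1]);n=np.array([-e[1],e[0]]);m=R.mean(0)
print("rail frame",[( (p[:2]-m)@e,(p[:2]-m)@n) for p in L])
th=.16;u=np.array([-np.sin(th),np.cos(th)])
trail=(L[0]+L[1])[:2]/2-.16*u;print("trail",trail)
plan(np.r_[trail-.045*u,.02],np.pi/2+th)
```

```text
[[ 0.6398  0.0522  0.09  ]
 [ 0.5269  0.0319  0.09  ]
 [ 0.6655 -0.0989  0.09  ]] 0.11467285958231933 0.1533014129165774
yaws 0.17837857954986291 0.1685125884779659
rail frame [(np.float64(-0.014542688124691762), np.float64(-0.0906153156805148)), (np.float64(-0.12921288505918896), np.float64(-0.08983386843983704)), (np.float64(-0.017099732559982775), np.float64(-0.2438954015559308))]
trail [ 0.60885582 -0.1159235 ]
t 5.9 pos [ 0.6134 -0.1379  0.1404] F [-0.4 -0.2  0.4] toolY [0.989 0.145 0.   ] toolZ [ 0.145 -0.989  0.   ] toolX [ 0. -0. -1.]
shift fraction [ 0.803 -0.004  0.151] turn frac -0.028191727232577145 deg -0.8457518169773144
```

Run:
```python
from go import *
f=lambda L:np.array(L)/3.2+[165,90]-0.34
P=np.vstack([onz("top",f([(645,500),(725,400)]),.16),onz("top",f([(588,490),(658,405)]),0), onz("top",f([(575,125),(692,85)]),.16),onz("top",f([(530,175)]),0)])
th=.18;u=np.array([-np.sin(th),np.cos(th)]);e=np.array([u[1],-u[0]]);t=np.array([.6088,-.116])
for p in P:print(p.round(3),"lat",((p[:2]-t)@e).round(3),"fwd of trail face",((p[:2]-t)@u).round(3))
```

```text
[ 0.492 -0.222  0.16 ] lat -0.134 fwd of trail face -0.083
[ 0.556 -0.276  0.16 ] lat -0.081 fwd of trail face -0.148
[ 0.492 -0.223  0.   ] lat -0.134 fwd of trail face -0.084
[ 0.557 -0.279  0.   ] lat -0.081 fwd of trail face -0.151
[ 0.737 -0.182  0.16 ] lat 0.115 fwd of trail face -0.087
[ 0.765 -0.261  0.16 ] lat 0.128 fwd of trail face -0.171
[ 0.737 -0.182  0.   ] lat 0.114 fwd of trail face -0.088
```

Call:
move_arm([
  [1, 0, 0, 0.17, -0.067],
  [1, 0, 0, 0, 0],
  [1, 0, 0, 0, 0],
  [1, 0, 0, 0, 0],
  [1, 0.25, 0, 0, 0],
  [1, 0.25, 0, 0, 0],
  [1, 0.23, 0, 0, 0],
  [1, 0, 0, 0, 0],
])

```text
time: 6.9
position: [0.6153, -0.1621, 0.0289]
eef_rot: [-2.045, 1.567, 2.849]
ft_force: [-0.9, -0.6, 0.2]
grip_width: 0.0911
```

Call:
move_arm([
  [1, 0, 0, -0.1, 0],
  [1, 0, 0, -0.06, 0],
  [1, 0, 0, -0.06, 0],
  [1, 0, 0, -0.06, 0],
  [1, 0, 0, -0.06, 0],
  [1, 0, 0, -0.06, 0],
  [1, 0, 0, -0.06, 0],
  [1, 0, 0, -0.06, 0],
  [1, 0, 0, 0, 0],
])

```text
time: 8.02
position: [0.603, -0.0857, 0.0312]
eef_rot: [1.8, 1.571, 0.41]
ft_force: [-0.0, 0.0, -0.1]
grip_width: 0.091
```

Run:
```python
from go import *
a=snap('top','t4');b=snap('side','s4')
f=lambda i,y,x:cv2.resize(i[y:y+190,x:x+190],(400,400))
cv2.imwrite('pics/p4.png',cv2.cvtColor(np.hstack([f(a,90,170),f(b,110,170)]),cv2.COLOR_RGB2BGR))
R=plan([.6,0,.03],1.75)
R=np.array([[.8325,.1805],[.4423,.1074]]);e=(R[0]-R[1])/np.linalg.norm(R[0]-R[1]);n=np.array([-e[1],e[0]])
print("pad front short of rail", -((get_obs()["position"][:2]-R.mean(0))@n)-.016)
```

```text
t 8.125 pos [ 0.6028 -0.0861  0.0309] F [ 1.5 -0.6 -0.5] toolY [ 0.984  0.18  -0.   ] toolZ [ 0.18  -0.984 -0.   ] toolX [-0.  0. -1.]
shift fraction [ 0.006  0.085 -0.568] turn frac 0.0029294081344297036 deg 0.0878822440328911
pad front short of rail 0.2037150055524135
```

View pics/p4.png

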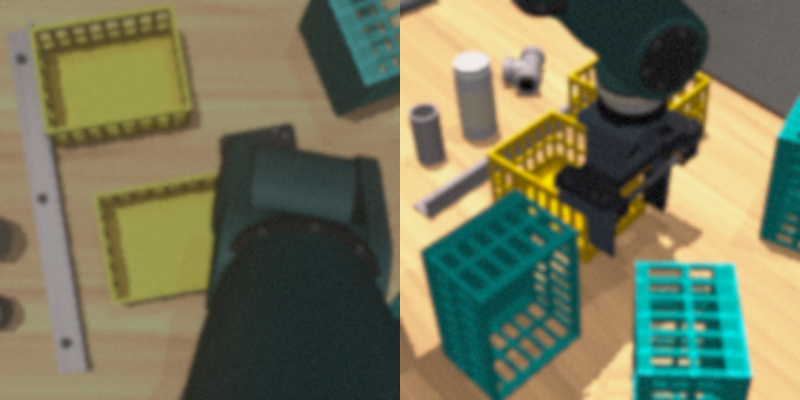

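The crate slides squarely; its leading rim is at panel pixels (96,195)–(115,303), about 44 mm short of the rail. I continue, slowing near contact.

Call:
move_arm([
  [1, 0, 0, -0.06, 0],
  [1, 0, 0, -0.06, 0],
  [1, 0, 0, -0.06, 0],
  [1, 0, 0, -0.03, 0],
  [1, 0, 0, -0.02, 0],
  [1, 0, 0, -0.02, 0],
  [1, 0, 0, 0, 0],
])

```text
time: 9.0
position: [0.5962, -0.0491, 0.0309]
eef_rot: [-2.367, 1.57, 2.526]
ft_force: [0.6, 0.0, -0.8]
grip_width: 0.0912
```

Call:
move_arm([
  [1, 0, 0, -0.013, 0],
  [1, 0, 0, -0.013, 0],
])

```text
time: 9.25
position: [0.5955, -0.0455, 0.0309]
eef_rot: [-1.515, 1.571, -2.906]
ft_force: [0.3, -2.4, 0.2]
grip_width: 0.0911
```

Call:
move_arm([
  [1, 0, 0, -0.013, 0],
  [1, 0, 0, 0, 0],
])

```text
time: 9.5
position: [0.5952, -0.0434, 0.0309]
eef_rot: [-2.679, 1.571, 2.214]
ft_force: [-0.5, -0.5, -0.1]
grip_width: 0.091
```

Call:
move_arm([
  [1, 0, 0, -0.013, 0],
  [1, 0, 0, -0.013, 0],
])

```text
time: 9.75
position: [0.5951, -0.0426, 0.0317]
eef_rot: [0.075, 1.567, -1.314]
ft_force: [-4.9, -51.7, 12.0]
grip_width: 0.0913
```

Call:
move_arm([
  [1, 0, 0, -0.013, 0],
  [1, 0, 0, 0, 0],
])

```text
time: 10.0
position: [0.5951, -0.0425, 0.0321]
eef_rot: [0.112, 1.565, -1.278]
ft_force: [-6.3, -57.2, 12.1]
grip_width: 0.0912
```

Run:
```python
from go import *
a=snap('top','t5');b=snap('side','s5')
f=lambda i,y,x,k:cv2.resize(i[y:y+k,x:x+k],(400,400),interpolation=cv2.INTER_CUBIC)
cv2.imwrite('pics/p5.png',cv2.cvtColor(np.hstack([f(a,140,160,110),f(b,130,160,130)]),cv2.COLOR_RGB2BGR))
plan([.6,0,.03],1.75)
```

```text
t 10.1 pos [ 0.5951 -0.0425  0.0321] F [ -3.9 -56.5  13. ] toolY [0.984 0.18  0.001] toolZ [ 0.18  -0.984  0.005] toolX [ 0.002 -0.005 -1.   ]
shift fraction [ 0.013  0.083 -0.273] turn frac 0.0035532126929599403 deg 0.10659638078879821
```

View pics/p5.png

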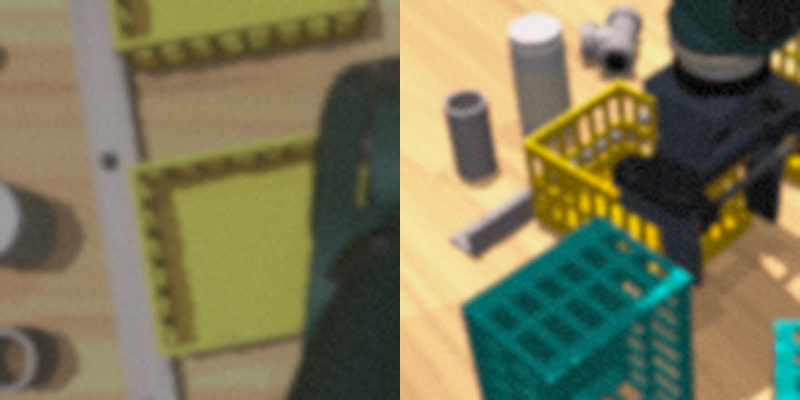

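The force rose to 57 N and the leading rim lies along the rail edge, (132,170)–(165,355) in the left panel. The pads are 159 mm from the measured rail face, which matches the 160 mm crate. I back off and rise.

Call:
move_arm([
  [1, 0, 0, 0.02, 0],
  [1, 0, 0, 0.04, 0],
  [1, 0, 0, 0.1, 0],
  [1, 0, 0, 0.15, 0],
  [1, 0, 0, 0, 0],
  [1, -0.3, 0, 0, 0],
  [1, -0.4, 0, 0, 0],
  [1, -0.4, 0, 0, 0],
  [1, 0, 0, 0.35, 0],
  [1, 0, 0, 0.35, 0],
])

```text
time: 11.35
position: [0.6219, -0.188, 0.1972]
eef_rot: [1.102, 1.569, -0.287]
ft_force: [0.8, -0.4, -0.4]
grip_width: 0.0908
```

Call:
move_arm([
  [1, 0, 0, 0.35, 0],
  [1, 0, 0, 0, 0],
  [1, 0, 0, 0, 0],
])

```text
time: 11.72
position: [0.6304, -0.2383, 0.1956]
eef_rot: [-2.389, 1.57, 2.503]
ft_force: [-0.2, 0.8, -0.0]
grip_width: 0.0915
```

Run:
```python
from go import *
a=snap('top','t6');b=snap('side','s6')
f=lambda i,y,x,k:cv2.resize(i[y:y+k,x:x+k],(400,400),interpolation=cv2.INTER_CUBIC)
cv2.imwrite('pics/p6.png',cv2.cvtColor(np.hstack([f(a,90,120,170),f(b,110,160,150)]),cv2.COLOR_RGB2BGR))
plan([.6,0,.03],1.75)
a0=cv2.imread('pics/top0.png').astype(int);a1=cv2.imread('pics/t6.png').astype(int)
print("diff crate2, bystanders",abs(a0-a1)[90:155,184:262].mean(),abs(a0-a1)[125:250,120:180].mean())
```

```text
t 11.825 pos [ 0.6306 -0.2375  0.1957] F [0.2 0.4 0.7] toolY [ 0.984  0.18  -0.   ] toolZ [ 0.18  -0.984 -0.   ] toolX [-0.001  0.    -1.   ]
shift fraction [ 1.106  0.085 -1.593] turn frac 0.004017287097735655 deg 0.12051861293206965
diff crate2, bystanders 17.748915187376724 19.366711111111112
```

View pics/p6.png

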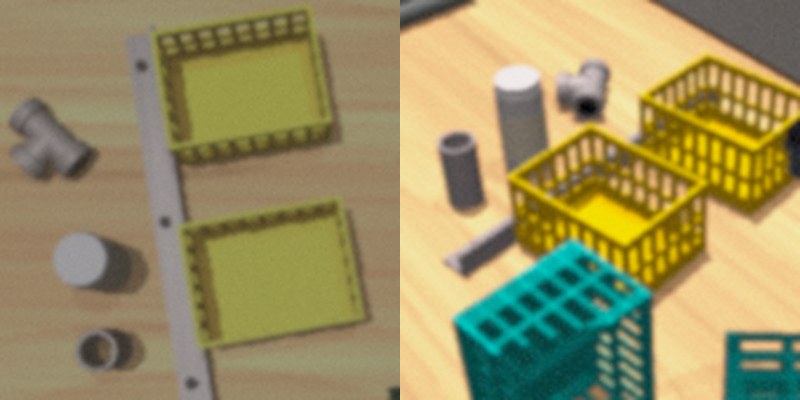

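The gripper is clear of everything. The crate's leading rim, (180,225)–(203,347), is in line with crate2's, which predicts (184,225)–(203,347) at about 1 mm/px. Crate2 and the can sit at the same pixels as at the start.

```bash
python3 -c "
from station import *
print(sign_off())"
```

```text
the job is handed in; nothing more can be done
None
```

The crate is tipped onto its base with the mouth up and pushed flush against the rail, and I handed the job in at about 12 s. The sign-off reports no verdict.

I tipped it by pushing the top edge with half-open fingers until it fell onto its floor. I then slid it to the rail with both fully open fingers on its trailing end, so it stayed square.

**Flushness:** pushing was stopped by firm contact at about 57 N, with the finger pads 159 mm from the measured rail face, against a 160 mm crate. In the last top picture its leading edge lines up with the second crate's, to within about 4 mm at one corner and 1 mm at the other.

**Other items:** the second crate and the can are at the same pixels as at the start, to within about 1 px. The nipple and tee look unmoved and upright, but I did not measure them. The crude picture-difference check gave 18–19 grey levels, which I put down to noise and shadow, so it settled nothing. The gripper was clear of everything at the end.

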